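# Index the tile turntable one hole

## Robot

A 7-joint arm with a two-finger parallel gripper is mounted at the origin on the work surface. World frame = base frame: x ahead of the robot, y to its left, z up, the work surface at z = 0. Lengths are in m, angles in rad, forces in N, time in s.
With the tool pointing down it reaches from about 0.4 to 0.85 m from the base axis. Payload 10.4 kg.
Tool frame: the origin (TCP) lies where the fingers leave the gripper's body, on its centre line; the fingertips stand 73 mm ahead of it and the grasp point (between the pads) lies 54 mm ahead of it; z points along the fingers, y is the line along which they close (so a half turn about z gives the same grasp; the last joint's range is limited). The gripper opens to 85 mm and grips with 20 to 120 N. Pads are 22 mm wide; open, the fingers measure 114 mm over their backs; the gripper's body (76 mm by 85 mm) begins 54 mm behind the grasp point. The pads swing forward as they close: fully open they stand 13 mm farther back than shut.
Start: joints at [-1.172, 0.332, -0.065, 1.46, 0.022, 1.35, -0.088], TCP at [0.256, 0.57, 0.304] pointing down, gripper open.
Joint ranges: [-2.6, 2.6], [-0.5, 2.12], [-1.47, 1.34], [0.16, 2.42], [-1.27, 4.41], [0.06, 2.06], [-2.6, 2.6]. Speed limits (rad/s): [2.22, 2.22, 2.79, 2.79, 3.14, 3.14, 3.14].

## Interface

Orientations are given as a unit quaternion [x, y, z, w].
In Python, from workcell import manip, camera gives the robot as it stands. The module is installed in compiled form; this text tells all that it offers.
- The arm moves only by the shell command python3 -m creep 'ROWS' [OPENING] [FORCE]. ROWS is JSON, a list of rows, each a list of 2 entries, a list of its own where there are three numbers: the shift along the tool's x, y, z in mm, then the turn about the tool's z in rad. In form: [[[tx, ty, tz], twist], ...]. A call has 1 to 5 rows; each row is the pose to reach, as a shift and turn from the pose commanded when the call began, along the tool's axes at that moment; what a row does not reach only later rows make up. A row lasts 1/12 s, in which the tool goes at most 41.7 mm and 7.16 degrees, less where a joint would pass 70% of its speed; a pose out of reach is approached as far as the arm can. A call with a gripper value outside its range is refused whole. OPENING is the opening, from 0 (shut) to 1 (fully open), set as the call begins (- or left out, the last holds). The fingers move at their own pace and stop on an object; FORCE is the grip in N (left out, the last holds). Time passes only in rows, so rows that repeat a pose let the fingers close. It gives the time, the measured TCP pose, the force, the opening and the grip force at its end, in the units of the state.
- manip.get_obs(): the state, without advancing time (a new reading comes with each control period).
- camera(name): name is "scene" or "top" or "wrist"; returns a dict with "pixels" (384x512x3 uint8, red, green, blue), "z_map" (384x512 float32, m along the optical axis (not along the pixel's ray), 0 where there is no reading), "fx", "fy", "cx", "cy" (pixels), "extrinsics" (4x4, takes a point from world to camera coordinates). Camera axes: x right, y down, z forward; pixel columns grow to the right and rows downward; lengths in m; the calibration is good to about 2 mm. A picture is of the moment at which its call begins.
- manip.hand_in(): hands the job in; it is judged then, once.
The state is a dict: "clock": time; "joint_pos": joint angles; "joint_velocities": joint speeds; "tau": joint torques, N m; "position": TCP position; "ee_rot": TCP orientation; "ft_force": force on the tool from outside, world axes, zero at the start; "torque": the same for the moment, N m; "grip_width": opening from 0.0 (shut) to 1.0 (fully open); "grasp_force": force on a finger pad.
Only numpy, scipy, OpenCV 4.12 (cv2) and the standard library are available. Lean on these libraries where they do the work, as an engineer would, in place of code of your own. Each camera call takes 0.05 s, during which the arm holds its last target. There are 200 camera calls.

## Task

With the fingertips inside the black cup, press the orange plunger button down to free the turntable, push the cup round to swing the table exactly one hole towards the green marker (away from the red one), and let the button spring back up so that the table locks with the cup beside the green marker. Grip and lift nothing: do not take hold of the cup from outside, keep off the white tile and leave it lying in its nest on the table, leave all the tools where they are, and finish clear of everything.

Things in the scene. Friction and masses are not known exactly. Their poses are not given: they have to be found in the camera images.
- turntable_base: Fixed round grey base plate of the indexing turntable, diameter 370 mm, 6 mm thick, lying on the shelf. Origin: centre of its underside, on the turning axis (z, vertical). The cup stands in its -x direction (roughly towards the robot) at the start. It bears a steel index ring (diameter 230 mm, below the table) with 8 holes, one every 45 degrees, and a white dot outside each hole.
- turntable (a joint): Angle of the turning table about the base's vertical axis, rad: 0 at the start, positive counter-clockwise seen from above. The next holes are at +0.785 (the cup then lies at x = -81, y = -81 mm in the base's frame) and -0.785 (cup at x = -81, y = +81 mm). End stops at +-0.95. Each hole leaves about +-0.02 rad play. Turns freely (about 1 N at the cup) while the button is pressed; locked while the button is up in a hole. It does not turn on by itself.
- plunger (a joint): Travel of the orange button, m: 0 up, 0.012 fully down. Spring: 3 N at the start, 6.6 N fully down. Pressed 8 mm or more it frees the table; let go at a hole it springs up to 0 and locks. Let go between holes it stays 6 to 8 mm down, riding under the ring, and the table still turns; pushed on slowly to a hole it springs up there and locks.
- cup_rim (a point): Centre of the top rim of the black thumb cup, an upright tube carried by the turntable 115 mm from the turning axis: outside diameter 68 mm (76 mm with its sleeve), inside 60 mm, rim 67 mm above the shelf. It turns with the table; pushing against the inside of its wall turns the table.
- cup_sleeve: Black plastic sleeve around the outside of the cup, outside diameter 76 mm, from 38 to 62 mm above the shelf, fixed to the turntable: the part that must not be gripped. Origin: centre of its underside, on the cup's axis.
- button_top (a point): Centre of the flat top of the orange plunger button (diameter 57 mm) that fills the cup: 63 mm above the shelf when up (4 mm below the rim), 51 mm when fully down (16 mm below the rim). z up.
- green_marker: Green magnetic puck, diameter 22 mm, 8 mm high, fixed on the base plate 172 mm from the turning axis, outside one of the two holes next to the starting one (45 degrees to either side): the side to turn to. Origin: centre of its underside.
- red_marker: Red magnetic puck of the same size, at the same radius, outside the neighbouring hole on the other side: the wrong side.
- tile: White ceramic sample tile 90 x 90 x 8 mm, lying loose in the nest at the middle of the turntable, its underside 46 mm above the shelf; it rides round with the table. Origin: centre of its underside.
- tile_nest (a point): Centre of the nest floor on the turntable's top, on the turning axis, 46 mm above the shelf; the nest's corner stops are 6 mm high and leave the tile 1.5 mm play.
- mallet: Loose black rubber mallet, its head (diameter 70, length 85 mm along y) on the shelf and its hickory handle leaning up on the back rail. Origin: on the shelf under the head. A bystander.
- trowel: Loose yellow plastic margin trowel, 245 mm long along its x, lying flat, blade (110 x 50 mm) to its +x; up to 25 mm high. Origin: on the shelf between blade and handle. A bystander.
- tape_measure: Loose orange tape measure 70 x 35 x 66 mm, standing upright. Origin: centre of its underside. A bystander.
- hole_saw: Loose dark steel hole saw, diameter 52 mm, 92 mm high with its shank up. Origin: centre of its underside. A bystander.

How it is judged:
On the way, in this order (a step that is already met when the one before it is completed fails the run):
1. the button is pressed in, freeing the table, while it still stands in its first hole (value of joint plunger above 0.0075 m and contact force between the fingers and plunger above 1 N and value of joint turntable between -0.06 and 0.06 rad), for 0.05 s.
2. the table stands at the next hole on the green side and the button has sprung up (((y of green_marker in the frame of turntable_base below 0 m and value of joint turntable between 0.725398 and 0.845398 rad) or (y of green_marker in the frame of turntable_base above 0 m and value of joint turntable between -0.845398 and -0.725398 rad)) and value of joint plunger below 0.003 m), for 0.2 s.
At the end, for the whole second after the job is handed in: The table rests within 0.06 rad of the hole beside the green marker (one hole, 0.785 rad, from the start), the button is up (less than 3 mm pressed), so the table is locked there, and the tile lies flat in its nest within 6 mm of its centre (all of step 2 and velocity of joint turntable between -0.05 and 0.05 rad/s and horizontal distance between tile and tile_nest below 0.006 m and z of tile in the frame of tile_nest below 0.004 m and angle between tile's own z axis and vertical below 0.06 rad); the robot touches nothing.
It fails at once if the tile is lifted or tipped out of its nest (z of tile in the frame of tile_nest above 0.008 m or angle between tile's own z axis and vertical above 0.15 rad).
It fails at once if the cup is gripped or pushed from outside, by its sleeve (contact force between the fingers and cup_sleeve above 6 N).
It fails at once if the tile is gripped or pushed by the fingers (contact force between the fingers and tile above 5 N).
It fails at once if a tool is moved or lifted from its place (by more than 20 mm) (distance of any of mallet, trowel, tape_measure, hole_saw from where it was at the start of the episode above 0.02 m).
It also fails if it takes over 38 s, if anything falls off the work surface, if the arm or the gripper's body presses on something with over 40 N, if the wrist force passes 120 N, or if a joint passes its speed limit or range.

## Working session

There is one attempt and no reset: what is moved stays moved. The work goes in short steps, Python scripts to look and compute and a shell command to move; the robot and the scene stay as the last step left them, time stands still between calls to the robot, and variables do not carry over. Pictures are saved under pics/ and viewed, at most 10 in all, crops included, and the job is handed in when it is done.

```bash
mkdir -p pics
python3 - <<'E'
from workcell import manip, camera
import cv2,numpy as np
o=manip.get_obs()
for k in o: print(k,np.round(o[k],3))
ims=[]
for n in("scene","top"):
    c=camera(n); np.savez(n+'.npz',**c); print(n,c['fx'],c['cx'],np.round(c['extrinsics'],3).tolist())
    cv2.imwrite(f'pics/{n}.png',c['pixels'][:,:,::-1])
E
```

```text
clock 0.0
joint_pos [-1.172  0.333 -0.065  1.461  0.022  1.35  -0.088]
joint_velocities [ 0.001  0.     0.001 -0.001  0.     0.002 -0.   ]
tau [-0.0000e+00 -6.2545e+01  4.9000e-02 -3.9160e+01  1.6000e-02  1.0000e-02
  0.0000e+00]
position [0.256 0.57  0.303]
ee_rot [ 0.209  0.978 -0.001 -0.   ]
ft_force [0.564 0.534 1.117]
torque [ 0.016  0.019 -0.007]
grasp_force 0.0
grip_width 0.999
scene 428.46323600753675 251.24456614828662 [[-0.346, 0.938, 0.015, 0.172], [0.629, 0.244, -0.738, -0.284], [-0.696, -0.246, -0.674, 1.581], [0.0, 0.0, 0.0, 1.0]]
top 440.47152474964213 251.4754975272374 [[0.013, -1.0, 0.013, 0.015], [-0.984, -0.015, -0.177, 0.548], [0.177, -0.011, -0.984, 1.017], [0.0, 0.0, 0.0, 1.0]]
```

View pics/scene.png

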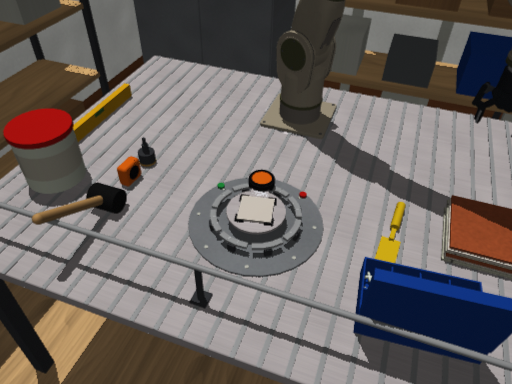

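View pics/top.png

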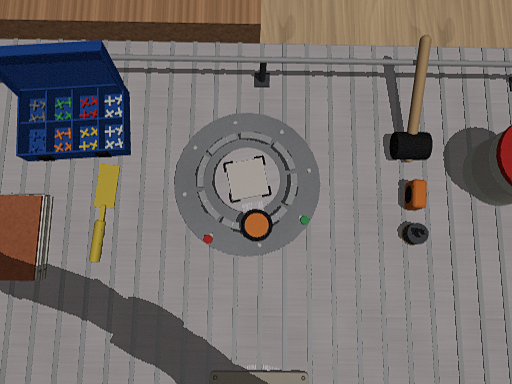

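The top view shows the orange button at (256,225), the green marker at (305,220) on the world -y side, the red marker at (208,239) and the tile at (247,179). Next I'll measure them.

```bash
cat > h.py <<'E'
import numpy as np,cv2
def ray(c,u,v,z):
    T=c['extrinsics'];R=T[:3,:3];o=-R.T@T[:3,3]
    d=R.T@np.array([(u-c['cx'])/c['fx'],(v-c['cy'])/c['fy'],1]);return o+d*(z-o[2])/d[2]
def pt(c,u,v):
    T=c['extrinsics'];zz=float(c['z_map'][int(round(v)),int(round(u))])
    return T[:3,:3].T@(np.array([(u-c['cx'])/c['fx']*zz,(v-c['cy'])/c['fy']*zz,zz])-T[:3,3])
R={'orange':((8,150,120),(20,255,255)),'green':((45,120,60),(80,255,255)),'red':((0,150,80),(5,255,255)),'white':((0,0,190),(40,60,255))}
def find(c,col,near,rad=40):
    h=cv2.cvtColor(c['pixels'],cv2.COLOR_RGB2HSV);m=cv2.inRange(h,*map(np.array,R[col]))
    k=np.zeros_like(m);cv2.circle(k,near,rad,255,-1);m&=k
    if col=='red':
        m|=cv2.inRange(h,np.array((175,150,80)),np.array((180,255,255)))&k
    n,l,s,ce=cv2.connectedComponentsWithStats(m);i=1+np.argmax(s[1:,4]);return ce[i],s[i]
E
python3 - <<'E'
from h import *
P={'orange':.063,'green':.014,'red':.014,'white':.054}
near={'top':{'orange':(256,225),'green':(305,220),'red':(208,239),'white':(247,179)},'scene':{'orange':(262,180),'green':(221,186),'red':(303,195),'white':(256,208)}}
for n in near:
    c=np.load(n+'.npz');q={}
    for k in P:
        ce,s=find(c,k,near[n][k],28); q[k]=ray(c,*ce,P[k]); print(n,k,ce.round(1),s[2:],q[k].round(4),pt(c,*ce).round(4))
    print('d tile-button',np.linalg.norm((q['white']-q['orange'])[:2]),[np.linalg.norm((q['white']-q[k])[:2]) for k in('green','red')],np.linalg.norm(q['red']-q['green']))
E
```

```text
top orange [256.2 224.5] [ 24  24 456] [0.4537 0.0105 0.063 ] [0.4537 0.0105 0.0628]
top green [304.2 219.5] [ 8  8 55] [ 0.4721 -0.1091  0.014 ] [ 0.4722 -0.1092  0.0131]
top red [207.5 238.5] [ 8  8 56] [0.4224 0.1281 0.014 ] [0.4225 0.1282 0.0122]
top white [261. 158.] [1 1 1] [6.168e-01 4.000e-04 5.400e-02] [6.176e-01 2.000e-04 5.070e-02]
d tile-button 0.1633812713190314 [np.float64(0.18139305780211012), np.float64(0.232647959815226)] 0.24236978133720485
scene orange [261.4 177.5] [ 20  12 192] [0.4539 0.014  0.063 ] [0.4523 0.0135 0.0616]
scene green [220.7 184.9] [ 7  5 28] [ 0.4746 -0.1047  0.014 ] [ 0.4743 -0.1048  0.0137]
scene red [302.5 194. ] [ 6  5 28] [0.4253 0.1319 0.014 ] [0.4234 0.1315 0.0122]
scene white [255.5 208. ] [ 36  25 717] [0.5677 0.0372 0.054 ] [0.565  0.0363 0.0513]
d tile-button 0.11610189782782744 [np.float64(0.16970380772208207), np.float64(0.1709572241517546)] 0.2416410041494231
```

Both views agree to about 3 mm, and the distances check out: button to axis 115 mm, marker to marker 242 mm against 243. The axis is near (0.567, 0.036), the button near (0.454, 0.012), and the base x heading is about 12°. Green is on the base's -y side, so the table turns +0.785. I'll move above the cup with the gripper shut and twist the tool so that its x lies along base y and its y along base x.

```bash
python3 -m creep '[[[-30,-31,0],0],[[-60,-63,0],0],[[-90,-94,0],0],[[-120,-126,0],0],[[-140,-147,0],0]]' 0 20
python3 -m creep '[[[-28,-29,5],0],[[-56,-59,10],0],[[-84,-88,15],0],[[-112,-117,20],0],[[-140,-147,25],0]]'
python3 -m creep '[[[-28,-29,5],0.1],[[-56,-58,10],0.2],[[-84,-87,15],0.3],[[-112,-116,20],0.4],[[-129,-135,25],0.5]]'
python3 -m creep '[[[0,0,0],0.11],[[0,0,0],0.22],[[0,0,0],0.33],[[0,0,0],0.44],[[0,0,0],0.44]]'
python3 - <<'E'
from h import *
from workcell import manip,camera
for n in("wrist","top"):
    c=camera(n); np.savez(n+'2.npz',**c); cv2.imwrite(f'pics/{n}2.png',c['pixels'][:,:,::-1])
o=manip.get_obs();print(o)
E
```

```text
clock: 0.52
position: [0.3241, 0.3761, 0.3036]
ee_rot: [0.21, 0.978, -0.0, -0.0]
ft_force: [1.7, -0.4, 0.4]
grip_width: 0.295
grasp_force: 0.0
clock: 0.93
position: [0.391, 0.1854, 0.2786]
ee_rot: [0.209, 0.978, 0.0, -0.0]
ft_force: [1.4, 0.2, 0.3]
grip_width: 0.003
grasp_force: 0.0
clock: 1.35
position: [0.4539, 0.0074, 0.2538]
ee_rot: [0.448, 0.894, -0.0, 0.0]
ft_force: [-0.3, 0.5, 0.7]
grip_width: 0.003
grasp_force: 0.0
clock: 1.77
position: [0.4532, 0.0113, 0.2537]
ee_rot: [0.632, 0.775, -0.0, -0.0]
ft_force: [-0.5, 0.4, 0.4]
grip_width: 0.003
grasp_force: 0.0
{'clock': 1.8667, 'joint_pos': array([-0.55887084, -0.03189891,  0.42964714,  1.98044472,  0.01428944,
        1.19059393,  0.07809258]), 'joint_velocities': array([-0.00170652, -0.00221079,  0.00130261, -0.00287288,  0.00179492,
       -0.00097719,  0.01378988]), 'tau': array([ 8.08780594e-02, -3.05533147e+01, -5.71385231e-01, -3.72764719e+01,
        1.43379238e-02,  3.53624506e-03, -6.13825601e-01]), 'position': array([0.45322659, 0.01138436, 0.25370433]), 'ee_rot': array([ 6.28006839e-01,  7.78207792e-01, -1.42266273e-04, -1.47387846e-04]), 'ft_force': array([ 0.51261983, -0.72050356,  0.08157074]), 'torque': array([ 0.02985692, -0.01894421, -0.01188897]), 'grasp_force': 0.0, 'grip_width': 0.00026738611575906893}
```

View pics/wrist2.png

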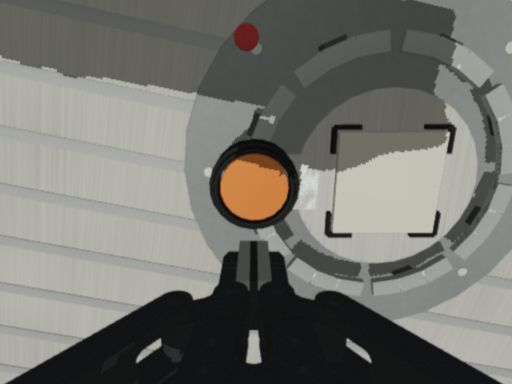

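The wrist view shows the button at (255,186), inside the black cup. The shut fingertips point at its -y side from above and the red marker is at (246,37). I'll refine the button position from this view.

Run:
```python
from h import *
R['orange']=((5,130,50),(22,255,255)); R['red']=((0,120,50),(5,255,255))
c=np.load('wrist2.npz')
ce,s=find(c,'orange',(255,186),50);print(ce,s)
u,v=s[0]+(s[2]-1)/2,s[1]+(s[3]-1)/2
b=ray(c,u,v,.063);print('button',b,pt(c,*ce))
ce,s=find(c,'red',(246,37),25);r=ray(c,*ce,.014);print('red',r,pt(c,*ce),np.linalg.norm((r-b)[:2]))
x=np.array([2*.628**2-1,2*.628*.7782]);y=np.array([x[1],-x[0]])
d=(b-np.array([.45323,.01138,0]))[:2];print('tool xy shift',d@x,d@y, 'x axis deg',np.degrees(np.arctan2(x[1],x[0])))
# tile heading / nest centre
h=cv2.cvtColor(c['pixels'],cv2.COLOR_RGB2HSV)
```

```text
[253.92030361 186.7121171 ] [ 220  153   69   68 3689]
button [0.45223388 0.01307134 0.063     ] [0.45221736 0.01282629 0.0628201 ]
red [0.42111048 0.12920895 0.014     ] [0.42107988 0.12929133 0.01337598] 0.12023564841794235
tool xy shift 0.0018635564746646279 -0.0006163602257866816 x axis deg 102.19476311954004
```

The button is at (0.452, 0.013), within 2 mm of the tool axis. Descending.

```bash
python3 -m creep '[[[1,0,25],0],[[1,0,50],0],[[1,0,75],0],[[1,0,95],0],[[1,0,110],0]]'
python3 -m creep '[[[0,0,2],0],[[0,0,4],0],[[0,0,6],0],[[0,0,8],0],[[0,0,10],0]]'
```

```text
clock: 2.28
position: [0.4524, 0.0123, 0.1421]
ee_rot: [0.628, 0.778, -0.001, -0.0]
ft_force: [-0.4, 0.1, -0.9]
grip_width: -0.002
grasp_force: 0.0
clock: 2.7
position: [0.4538, 0.0125, 0.1347]
ee_rot: [0.629, 0.777, 0.001, 0.0]
ft_force: [0.5, -0.3, 3.2]
grip_width: 0.003
grasp_force: 1.4
```

Contact came at a tip height of 62 mm, as expected. Now the press.

```bash
python3 -m creep '[[[0,0,3],0],[[0,0,6],0],[[0,0,9],0],[[0,0,9],0],[[0,0,9],0]]'
```

```text
clock: 3.12
position: [0.4538, 0.0126, 0.1252]
ee_rot: [0.629, 0.777, 0.001, 0.0]
ft_force: [0.5, 0.1, 5.3]
grip_width: -0.001
grasp_force: 2.8
```

The tip is at 52 mm, so the button is about 11 mm down at roughly 6 N and the table is free. Next I take up the slack to the leading wall, then follow the arc in 0.2 rad pieces.

```bash
python3 -m creep '[[[-3,0,0],0],[[-6,0,0],0],[[-9,0,0],0],[[-12,0,0],0],[[-15,0,0],0]]'
python3 -m creep '[[[-4.6,0.7,0],-0.04],[[-9.2,1.5,0],-0.08],[[-13.7,2.6,0],-0.12],[[-18.1,3.9,0],-0.16],[[-22.5,5.3,0],-0.2]]'
python3 - <<'E'
from h import *
from workcell import camera
for n in("top","scene"):
    c=camera(n); np.savez(n+'3.npz',**c)
    cv2.imwrite(f'pics/{n}3.png',cv2.resize(c['pixels'][110:270,160:340,::-1],None,fx=3,fy=3))
E
```

```text
clock: 3.53
position: [0.457, -0.002, 0.1254]
ee_rot: [0.629, 0.777, 0.001, 0.0]
ft_force: [1.8, 1.6, 5.8]
grip_width: 0.001
grasp_force: 2.7
clock: 3.95
position: [0.4666, -0.0231, 0.1252]
ee_rot: [0.548, 0.837, 0.0, 0.0]
ft_force: [0.2, 1.6, 6.0]
grip_width: -0.005
grasp_force: 2.8
```

View pics/top3.png

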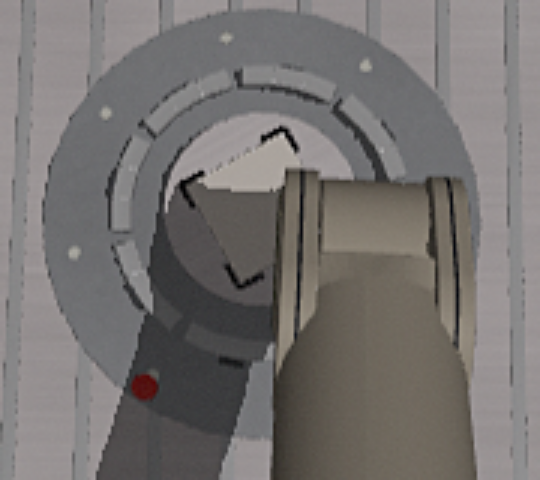

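The tile edge reads about 30° in the crop against about 12° at the start, so the table has turned about 0.31 rad. The finger's own polar angle is 0.32, so friction is carrying the cup along with the finger centred in it. I'll go on to about 0.57, then ease off the button.

```bash
python3 -m creep '[[[-5.6,1.3,0],-0.07],[[-11.2,3,0],-0.14],[[-16.8,4.8,0],-0.22],[[-22.3,6.5,0],-0.3],[[-27.7,8.3,0],-0.37]]'
python3 -m creep '[[[0,0,-2],0],[[0,0,-4],0],[[0,0,-6],0],[[0,0,-8],0],[[0,0,-8],0]]'
cat > look.py <<'E'
import sys
from h import *
from workcell import camera,manip
c=camera("top");n=sys.argv[1]
cv2.imwrite(f'pics/top{n}.png',cv2.resize(c['pixels'][110:270,160:340,::-1],None,fx=3,fy=3))
s=camera("scene");cv2.imwrite(f'pics/scene{n}.png',cv2.resize(s['pixels'][150:280,170:340,::-1],None,fx=4,fy=4))
# tile heading from the scene view, white mask -> plane z=.054
for nm,q,near,b in(("scene",s,(256,208),((0,0,190),(40,60,255))),):
    h=cv2.inRange(cv2.cvtColor(q['pixels'],cv2.COLOR_RGB2HSV),np.array(b[0]),np.array(b[1]))
    k=np.zeros_like(h);cv2.circle(k,near,30,255,-1);h&=k
    v,u=np.nonzero(h);P=np.array([ray(q,a,d,.054)[:2] for a,d in zip(u,v)],np.float32)*1000
    print(nm,len(P),cv2.minAreaRect(P))
p=manip.get_obs();d=p['position'][:2]-[.567,.0355]
print('finger angle',np.arctan2(-d[1],-d[0])-.208,'r',np.hypot(*d),p['position'],p['ft_force'])
E
python3 look.py 4
python3 - <<'E'
from h import *
q=np.load('scene.npz')
h=cv2.inRange(cv2.cvtColor(q['pixels'],cv2.COLOR_RGB2HSV),np.array((0,0,190)),np.array((40,60,255)));k=np.zeros_like(h);cv2.circle(k,(256,208),30,255,-1);h&=k
v,u=np.nonzero(h);P=np.array([ray(q,a,d,.054)[:2] for a,d in zip(u,v)],np.float32)*1000
print(len(P),cv2.minAreaRect(P))
E
```

```text
clock: 4.47
position: [0.4849, -0.0456, 0.125]
ee_rot: [0.384, 0.923, 0.0, -0.0]
ft_force: [-0.5, 1.5, 6.4]
grip_width: 0.005
grasp_force: 2.8
clock: 4.88
position: [0.4846, -0.0451, 0.133]
ee_rot: [0.386, 0.923, 0.0, -0.0]
ft_force: [0.4, 0.8, -0.3]
grip_width: -0.001
grasp_force: 0.0
scene 104 ((612.974365234375, 38.696712493896484), (63.67621994018555, 29.108991622924805), 84.38529205322266)
finger angle 0.566116920539131 r 0.11530090467462797 [ 0.4845554  -0.04510512  0.13275783] [0.21778509 0.14843138 0.29284315]
717 ((565.9976806640625, 36.534820556640625), (84.75855255126953, 85.80132293701172), 11.619412422180176)
```

View pics/scene4.png

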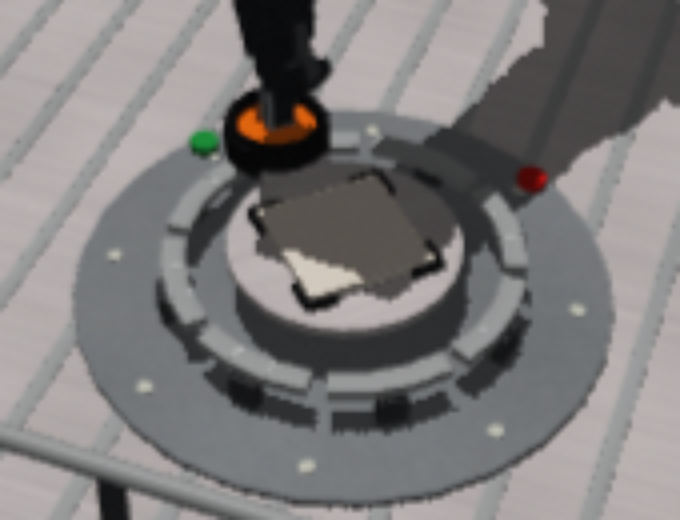

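The scene crop shows the tips centred in the cup at (272,120), with the green marker at (204,143) still ahead. The wrist force is near zero, so the button is riding under the ring. I'll raise the tips to 61.5 mm and push on the wall slowly.

```bash
python3 -m creep '[[[-3,0,-1.5],0],[[-6,0,-1.5],0],[[-9,0,-1.5],0],[[-12,0,-1.5],0],[[-14,0,-1.5],0]]'
python3 -m creep '[[[-1.8,0.3,0],-0.016],[[-3.7,0.6,0],-0.032],[[-5.5,0.9,0],-0.048],[[-7.3,1.2,0],-0.064],[[-9.2,1.5,0],-0.08]]'
python3 look.py 5
```

```text
clock: 5.4
position: [0.4949, -0.0557, 0.1343]
ee_rot: [0.386, 0.923, -0.0, 0.0]
ft_force: [-0.8, -0.7, -0.8]
grip_width: -0.004
grasp_force: 0.0
clock: 5.82
position: [0.5017, -0.0604, 0.1341]
ee_rot: [0.347, 0.938, 0.0, -0.001]
ft_force: [-3.8, 2.2, 1.6]
grip_width: 0.001
grasp_force: 2.1
scene 40 ((602.9420776367188, 75.82504272460938), (38.00309371948242, 87.31621551513672), 46.47604751586914)
finger angle 0.7706371470911861 r 0.11605053073810184 [ 0.50222595 -0.06079147  0.13429668] [-1.0362075   1.53847657 -0.51741761]
```

View pics/scene5.png

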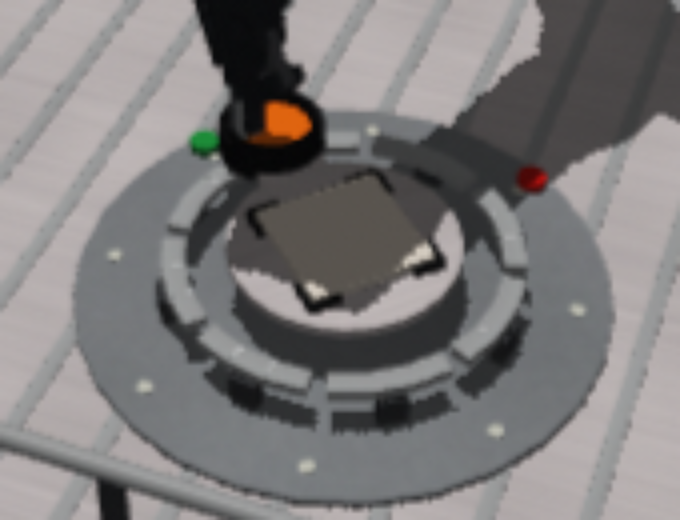

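The tips now bear on the leading wall, at (255,115), and the cup has just started to move, at about 0.61–0.62. Pushing on.

```bash
python3 -m creep '[[[-1.8,0.3,0],-0.016],[[-3.7,0.6,0],-0.032],[[-5.5,0.9,0],-0.048],[[-7.3,1.2,0],-0.064],[[-9.2,1.5,0],-0.08]]'
python3 -m creep '[[[-1,0.2,0],-0.008],[[-2,0.3,0],-0.016],[[-3,0.5,0],-0.024],[[-4,0.6,0],-0.032],[[-5,0.8,0],-0.04]]'
```

```text
clock: 6.33
position: [0.5101, -0.0656, 0.1343]
ee_rot: [0.31, 0.951, 0.0, -0.0]
ft_force: [-3.6, 2.2, -0.2]
grip_width: 0.003
grasp_force: 2.1
clock: 6.75
position: [0.5148, -0.0681, 0.1344]
ee_rot: [0.291, 0.957, 0.0, 0.0]
ft_force: [-2.2, 1.8, 0.7]
grip_width: 0.004
grasp_force: 1.0
```

```bash
python3 -m creep '[[[-0.7,0.1,0],-0.006],[[-1.4,0.2,0],-0.012],[[-2.1,0.3,0],-0.018],[[-2.8,0.4,0],-0.024],[[-3.5,0.5,0],-0.03]]'
python3 look.py 6
```

```text
clock: 7.17
position: [0.5181, -0.0696, 0.1347]
ee_rot: [0.277, 0.961, 0.0, 0.0]
ft_force: [-0.7, 0.3, 2.5]
grip_width: 0.004
grasp_force: 1.4
scene 81 ((596.7957153320312, 92.95039367675781), (31.065330505371094, 92.30294799804688), 80.5440444946289)
finger angle 0.9281528880722483 r 0.11593267144062011 [ 0.51818226 -0.06965328  0.13462614] [ 0.42464727 -0.22274027  3.93340101]
```

View pics/scene6.png

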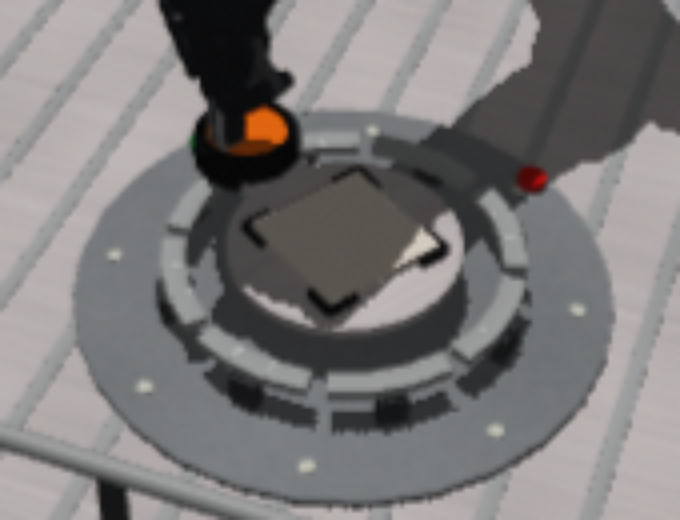

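The steady upward 3–4 N and the loss of side force say the button has sprung up under the tips. The crop shows the cup hiding the green marker at about (200,143). I'll back off the wall, lift straight out and check.

```bash
python3 -m creep '[[[1.5,0,-1],0],[[3,0,-4],0],[[4,0,-10],0],[[4,0,-25],0],[[4,0,-50],0]]'
python3 -m creep '[[[0,0,-35],0],[[0,0,-70],0],[[0,0,-105],0],[[0,0,-120],0],[[0,0,-120],0]]'
python3 -m creep '[[[35,0,0],0],[[70,0,0],0],[[105,0,0],0],[[140,0,0],0],[[175,0,0],0]]'
python3 -m creep '[[[35,0,0],0],[[70,0,0],0],[[100,0,0],0],[[100,0,0],0],[[100,0,0],0]]'
python3 look.py 7
python3 - <<'E'
from h import *
from workcell import camera
c=camera("top");g,_=find(c,'green',(305,220),20);b,s=find(c,'orange',(280,205),45)
P=ray(c,*b,.063);print('button',b,s[2:],P,pt(c,*b));d=P[:2]-[.566,.0345];print('angle',np.arctan2(-d[1],-d[0])-.208,np.hypot(*d))
c=camera("scene");b,s=find(c,'orange',(240,180),35);P=ray(c,*b,.063);d=P[:2]-[.5685,.0385];print(b,P,pt(c,*b),np.arctan2(-d[1],-d[0])-.208,np.hypot(*d))
E
```

```text
clock: 7.68
position: [0.5129, -0.0671, 0.1834]
ee_rot: [0.277, 0.961, -0.001, -0.002]
ft_force: [0.7, 0.1, -0.1]
grip_width: 0.002
grasp_force: 0.0
clock: 8.1
position: [0.5155, -0.0675, 0.3089]
ee_rot: [0.277, 0.961, 0.001, 0.003]
ft_force: [-0.1, -0.0, 0.0]
grip_width: -0.001
grasp_force: 0.0
clock: 8.52
position: [0.3643, 0.0264, 0.3035]
ee_rot: [0.277, 0.961, -0.0, -0.0]
ft_force: [0.3, 1.1, 0.9]
grip_width: 0.005
grasp_force: 0.0
clock: 8.93
position: [0.2807, 0.0794, 0.304]
ee_rot: [0.276, 0.961, -0.0, 0.0]
ft_force: [0.4, -0.3, -0.4]
grip_width: 0.002
grasp_force: 0.0
scene 731 ((566.04638671875, 36.80787658691406), (86.2310791015625, 86.7231216430664), 56.3490104675293)
finger angle -0.35849239790805754 r 0.28840915232910525 [0.28185063 0.07873974 0.30414752] [-0.84483776  0.00676879  0.47843174]
button [286.59151786 204.73214286] [ 24  24 448] [ 0.50161994 -0.06105125  0.063     ] [ 0.50181526 -0.06118183  0.06158449]
angle 0.7698885836306943 0.115216468708747
[231.64705882 181.82843137] [ 0.50181629 -0.0578744   0.063     ] [ 0.5009026  -0.05826185  0.06213715] 0.757511428541745 0.11719531560998989
```

View pics/top7.png

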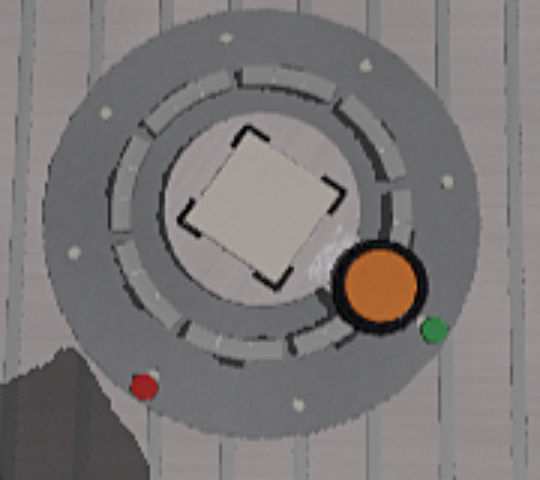

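The top crop shows the cup at (380,286) beside the green marker at (434,330), with the tile in its nest. The tile heading turned 44.7°, or 0.78 rad. The button height reads about 62 mm, so it is up and the table is locked. The arm is clear, so I'm handing in.

```bash
python3 -c "
from workcell import manip;print(manip.hand_in())"
```

```text
the job is handed in; nothing more can be done
None
```

The job is handed in at about 9 s of the 38 s: the table turned one hole (0.78 rad measured) and the cup stands beside the green marker, with the button up, the tile in its nest and the arm clear; the hand-in returned no verdict.

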